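# Fetch the check weight from the tipping tray and put it on the packing scale

## Task

Check the packing scale: press down on a pad at the front of the tipping tray so that the flat round steel weight slides out from under the wire guard into the spout at the tray's front, and let the tray swing back level. Then pick the weight out of the spout and set it down flat and gently, without dropping it, on the scale, wholly inside the marked ring, and let go. Do not reach for the weight under the guard or spill it onto the bench, and leave the other things on the bench where they are.

Things in the scene. Friction and masses are not known exactly. Their poses are not given: they have to be found in the camera images.
- weight_center (a point): centre (half-way up) of the loose check weight, a plain flat steel disc 62 mm across, 10 mm thick, about 0.23 kg, lying flat on the tray's floor; z axis along the disc's axis. It starts under the tray's wire guard, out of the gripper's reach.
- stand: the tray's fixed grey stand, 236 mm wide; origin on the bench right below the tray's pivot; its -x axis points to the tray's front (spout side), z up; turned about the vertical. Tray floor (top face) and pivot are 80 mm above the bench. Side cheeks 92 mm high stand at y = +-111 mm, x within 30 mm. Weight more than 20 mm behind the pivot (+x) counts as under the guard.
- tray (a joint): tip angle about the pivot (stand's y axis): 0 level at rest, grows as the front goes down, stop at 0.55 rad. Heavier at the back: swings back level by itself when let go, also with the weight in the spout. Polished, friction about 0.16 to 0.25: the weight comes surely into the spout when held above 0.45 rad for about 1 s. A press of 5 to 12 N on a pad tips it.
- tray_pick (a point): point on the tray's floor where the middle of the weight stops in the spout, 65 mm in front of the pivot; -x to the front. Funnel walls 16 mm high touch the weight 18 mm in front of and 25 mm beside its middle. Grip the disc along the tray's x axis: one finger in front, in the 42 mm gap between wall ends where the floor is cut away, one behind over the floor. Guard 30 mm high from 87 mm behind.
- pad_left (a point): middle of the top of the rubber press pad (36 x 36 mm, 4 mm above the tray's floor) on the tray's +y side: 85 mm in front of the pivot, 66 mm beside the middle; moves with the tray, down an arc about the pivot. Either pad serves.
- pad_right (a point): the same on the tray's -y side.
- scale_mark (a point): centre of the marked ring (50 mm radius) on the top face of the scale's rigid flat plate (190 x 210 mm), 55 mm above the bench. Fixed bench scale, turned about the vertical; its display stands behind the plate, from 110 mm along +x of this point, top about 100 mm above the bench.
- tape_roll: bystander: roll of brown packing tape lying flat, 90 mm across, 48 mm high, hollow; origin at the centre of its underside. To be left alone.
- cutter: bystander: black box cutter lying flat, 145 mm long, 14 mm high; origin at the centre of its underside. To be left alone.
- paper_cup: bystander: black cup, 76 mm across the rim, 95 mm high; origin at the centre of its underside. To be left alone.
- small_carton: bystander: closed small cardboard box, 120 x 90 x 60 mm high; origin at the centre of its underside. To be left alone.
- scanner: bystander: hand-held barcode scanner lying flat, 180 mm long, 36 mm high; origin at the centre of its underside. To be left alone.
- label_stack: bystander: stack of white paper slips, 150 x 105 x 25 mm high; origin at the centre of its underside. To be left alone.
Not all that is in view belongs to the job. Of the things like the part that bears weight_center, leave any that is green or yellow; of the rest the smaller one is meant.

How it is judged:
By the outcome, as a careful person would: the job done as asked, in the order asked, and still so for the second after the job is handed in, with the robot touching nothing.
It also fails if it takes over 64 s, if anything falls off the work surface, if the arm or the gripper's body presses on something with over 40 N, if the wrist force passes 120 N, or if a joint passes its speed limit or range.

## Robot

A 6-joint arm with a two-finger parallel gripper is mounted at the origin on the work surface. World frame = base frame: x ahead of the robot, y to its left, z up, the work surface at z = 0. Lengths are in m, angles in rad, forces in N, time in s.
With the tool pointing down it reaches from about 0.425 to 0.95 m from the base axis. Payload 3.5 kg.
Tool frame: the origin (TCP) lies at the very end of the fingers, on their centre line; the grasp point (between the pads) lies 19 mm behind it (ctrl.grip_point_offset is the distance from the TCP to the grasp point, in m); z points along the fingers, y is the line along which they close (so a half turn about z gives the same grasp; the last joint's range is limited). The gripper opens to 85 mm and grips with 20 to 120 N. Pads are 22 mm wide; open, the fingers measure 114 mm over their backs; the gripper's body (76 mm by 85 mm) begins 54 mm behind the grasp point. The pads swing forward as they close: fully open they stand 13 mm farther back than shut.
Start: joints at [-1.479, 0.286, 1.577, -0, 1.279, -0.15], TCP at [0.162, -0.655, 0.231] pointing down, gripper open.
Joint ranges: [-2.77, 2.77], [-0.9, 2.22], [0.21, 2.48], [-1.53, 4.67], [0.24, 2.81], [-2.84, 2.84]. Speed limits (rad/s): [2.79, 2.79, 3.14, 3.14, 3.14, 3.14].

## Interface

Orientations are given as a unit quaternion [x, y, z, w].
In Python, from plant import ctrl gives the robot as it stands. The module is installed in compiled form; this text tells all that it offers.
- The arm moves only by the shell command python3 -m pendant 'ROWS' [OPENING] [FORCE]. ROWS is JSON, a list of rows, each an object of numbers: "dx", "dy", "dz": the shift along the tool's x, y, z in cm; "twist": the turn about the tool's z in degrees. A call has 1 to 10 rows; each row is the pose to reach, as a shift and turn from the pose commanded when the call began, along the tool's axes at that moment; what a row does not reach only later rows make up. A row lasts 1/8 s, in which the tool goes at most 62.5 mm and 10.7 degrees, less where a joint would pass 70% of its speed; a pose out of reach is approached as far as the arm can. A call with a gripper value outside its range is refused whole. OPENING is the opening in per cent of the stroke, from 0 (shut) to 100 (fully open), set as the call begins (- or left out, the last holds). The fingers move at their own pace and stop on an object; FORCE is the grip in N (left out, the last holds). Time passes only in rows, so rows that repeat a pose let the fingers close. It gives the time, the measured TCP pose, the force, the opening and the grip force at its end, in the units of the state.
- ctrl.get_state(): the state, without advancing time (a new reading comes with each control period).
- ctrl.read_camera(name): name is "side" or "top" or "wrist"; returns a dict with "img" (384x512x3 uint8, red, green, blue), "depth" (384x512 float32, m along the optical axis (not along the pixel's ray), 0 where there is no reading), "camera_matrix" (3x3 intrinsics, pixels), "distortion" ([k1, k2, p1, p2, k3] as OpenCV has them; the pictures are not rectified), "xyz" and "rotation" of the camera in the world; the wrist camera has in their place "tool_from_camera" (4x4, takes a point from camera to tool coordinates, whose origin is the TCP and whose axes are the flange's). Camera axes: x right, y up, looking along -z (the intrinsics and any distortion apply to the point x, -y, -z); pixel columns grow to the right and rows downward; lengths in m; the calibration is good to about 2 mm. A picture is of the moment at which its call begins: read the wrist's pose just before it.
- ctrl.sign_off(): hands the job in; it is judged then, once.
The state is a dict: "time": time; "qpos": joint angles; "dq": joint speeds; "joint_efforts": joint torques, N m; "eef_pos": TCP position; "tcp_rot": TCP orientation; "contact_force": force on the tool from outside, world axes, zero at the start; "wrist_torque": the same for the moment, N m; "opening": opening from 0.0 (shut) to 1.0 (fully open); "finger_force": force on a finger pad.
Only numpy, scipy, OpenCV 4.12 (cv2) and the standard library are available. Lean on these libraries where they do the work, as an engineer would, in place of code of your own. Each camera call takes 0.05 s, during which the arm holds its last target. There are 200 camera calls.

## Working session

There is one attempt and no reset: what is moved stays moved. The work goes in short steps, Python scripts to look and compute and a shell command to move; the robot and the scene stay as the last step left them, time stands still between calls to the robot, and variables do not carry over. Pictures are saved under pics/ and viewed, at most 10 in all, crops included, and the job is handed in when it is done.

```bash
mkdir -p pics; cat > h.py <<'E'
import numpy as np, cv2
from plant import ctrl
from scipy.spatial.transform import Rotation as R
def cam(name):
    s=ctrl.get_state(); c=ctrl.read_camera(name)
    if 'tool_from_camera' in c:
        T=np.eye(4); T[:3,:3]=R.from_quat(s['tcp_rot']).as_matrix(); T[:3,3]=s['eef_pos']
        T=T@np.array(c['tool_from_camera']); c['P'],c['Rm']=T[:3,3],T[:3,:3]
    else:
        r=np.array(c['rotation'],float); c['P']=np.array(c['xyz']); c['Rm']=r if r.shape==(3,3) else R.from_quat(r).as_matrix()
    return c
def ray(c,uv):
    p=cv2.undistortPoints(np.array(uv,float).reshape(-1,1,2),np.array(c['camera_matrix']),np.array(c['distortion'])).reshape(-1,2)
    return np.c_[p[:,0],-p[:,1],-np.ones(len(p))]
def plane(c,uv,z):
    d=ray(c,uv)@c['Rm'].T
    return c['P']+d*((z-c['P'][2])/d[:,2])[:,None]
def cloud(c):
    h,w=c['depth'].shape; uv=np.stack(np.meshgrid(np.arange(w),np.arange(h)),-1).reshape(-1,2)
    return (c['P']+(ray(c,uv)*c['depth'].reshape(-1,1))@c['Rm'].T).reshape(h,w,3)
def save(c,n): cv2.imwrite(f'pics/{n}.png',c['img'][:,:,::-1])
E
python3 - <<'E'
from h import *
import pickle
for n in('top','side'):
    c=cam(n); save(c,n+'0'); pickle.dump(c,open(n+'.pkl','wb')); print(n,c['P'],c['Rm'])
s=ctrl.get_state(); print(s['time'],s['eef_pos'],s['tcp_rot'],R.from_quat(s['tcp_rot']).as_matrix().round(3))
E
```

```text
top [ 0.35644064 -0.01968527  1.47475758] [[ 0.02190868  0.9884479  -0.14996922]
 [-0.99975915  0.02185348 -0.00201623]
 [ 0.00128441  0.14997727  0.98868861]]
side [-0.03868428  0.74808574  0.78394203] [[-0.77031118  0.37672108 -0.5144919 ]
 [-0.63740422 -0.43168338  0.63825177]
 [ 0.0183453   0.81959178  0.57265414]]
0.1 [ 0.16159125 -0.65474847  0.23003061] [ 9.92701772e-01  1.20590191e-01  4.63559973e-05 -1.09343352e-03] [[ 0.971  0.239 -0.   ]
 [ 0.239 -0.971  0.002]
 [ 0.    -0.002 -1.   ]]
```

View pics/top0.png

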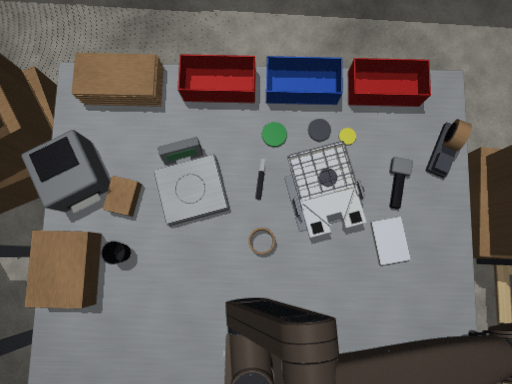

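View pics/side0.png

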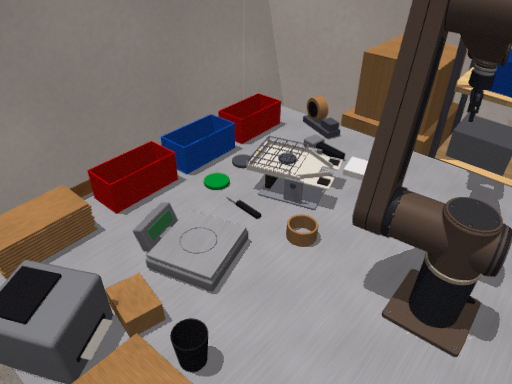

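Top view: the weight is under the guard at about (328,177). The dark pads are at (317,228) and (355,217), with the spout between them facing the robot. The scale ring is at about (190,188). The green, yellow and larger grey discs behind the tray are distractors.

```bash
python3 - <<'E'
from h import *
import pickle
c=pickle.load(open('top.pkl','rb')); g=cv2.cvtColor(c['img'],cv2.COLOR_RGB2GRAY)
def blob(u,v,r,t):
    m=np.zeros_like(g); m[v-r:v+r+1,u-r:u+r+1]=(g[v-r:v+r+1,u-r:u+r+1]<t)
    n,l,s,ce=cv2.connectedComponentsWithStats(m); i=1+s[1:,4].argmax(); return ce[i],s[i,4]
pl=[]
for u,v in((317,228),(355,217)):
    ce,a=blob(u,v,9,60); p=plane(c,[ce],.084)[0]; pl.append(p); print('pad',ce,a,p)
d=pl[0]-pl[1]; print('dist',np.linalg.norm(d)); yax=d/np.linalg.norm(d); xax=np.array([yax[1],-yax[0],0])
yaw=np.arctan2(xax[1],xax[0]); piv=(pl[0]+pl[1])/2+.085*xax; print('yaw deg',np.degrees(yaw),'pivot',piv[:2],'pick',(piv-.065*xax)[:2])
ce,a=blob(328,177,11,75); p=plane(c,[ce],.09)[0]; print('weight',ce,a,p,'local',(p-piv)@xax,(p-piv)@yax)
# scale: plate contour
hsv=cv2.cvtColor(c['img'],cv2.COLOR_RGB2HSV)
X=cloud(c); z=X[...,2]; m=((abs(z-.055)<.012)).astype(np.uint8); m[:, :140]=0; m[:,240:]=0; m[:140]=0; m[235:]=0
cs,_=cv2.findContours(m,0,2); k=max(cs,key=cv2.contourArea); pts=plane(c,k.reshape(-1,2),.055)[:,:2].astype(np.float32)
print('plate',cv2.minAreaRect(pts)); print('med z plate',np.median(z[175:205,175:205]),'pad z',z[228,317],z[217,355],'floor',z[205,318:340:5])
E
```

```text
pad [316.7755102  227.31632653] 98 [ 0.45108475 -0.19687189  0.084     ]
pad [355.2        216.95789474] 95 [ 0.48799833 -0.32366826  0.084     ]
dist 0.13206033095727812
yaw deg 16.23159375734902 pivot [ 0.55115342 -0.23651082] pick [ 0.48874434 -0.25467966]
weight [327.32618026 176.93562232] 233 [ 0.61917332 -0.23081679  0.09      ] local 0.06690020545292308 -0.013545888462554664
plate ((0.5916125774383545, 0.23585504293441772), (0.2355371117591858, 0.21409554779529572), 17.132715225219727)
med z plate 0.055645507759039536 pad z 0.0843030305271073 0.08428539998353624 floor [0.08023123 0.0819911  0.08353608 0.08242327 0.08325741]
```

```bash
cat >> h.py <<'E'
YAW=np.radians(16.23); XA=np.array([np.cos(YAW),np.sin(YAW),0]); YA=np.array([-np.sin(YAW),np.cos(YAW),0]); PIV=np.array([.5512,-.2365,0])
def W(x,y,z): return PIV+x*XA+y*YA+np.array([0,0,z])
def shift(p):
    s=ctrl.get_state(); return (R.from_quat(s['tcp_rot']).as_matrix().T@(np.array(p)-s['eef_pos'])*100).round(2)
def yawof():
    x=R.from_quat(ctrl.get_state()['tcp_rot']).as_matrix()[:,0]; return np.degrees(np.arctan2(x[1],x[0])).round(2)
E
python3 - <<'E'
from h import *
print(yawof(),shift(W(-.085,.066,.13)))
E
```

```text
13.85 [ 39.07 -37.5   10.1 ]
```

```bash
python3 -m pendant '[{"dx":4,"dy":-4},{"dx":8.5,"dy":-8},{"dx":12.5,"dy":-12},{"dx":17,"dy":-16},{"dx":21,"dy":-20},{"dx":25,"dy":-24},{"dx":29.5,"dy":-28,"dz":2},{"dx":33.5,"dy":-32,"dz":5},{"dx":37,"dy":-35.5,"dz":8,"twist":-2.4},{"dx":39.1,"dy":-37.5,"dz":10.1,"twist":-2.4}]' 0 20; python3 -c "
from h import *
print(yawof(),shift(W(-.085,.066,.09)))
c=cam('wrist');save(c,'w1')"
```

```text
13.85 [ 39.07 -37.49  14.1 ]$[0]: bad value
```

```bash
python3 -m pendant '[{"dx":4,"dy":-4,"dz":0,"twist":0},{"dx":8.5,"dy":-8,"dz":0,"twist":0},{"dx":12.5,"dy":-12,"dz":0,"twist":0},{"dx":17,"dy":-16,"dz":0,"twist":0},{"dx":21,"dy":-20,"dz":0,"twist":0},{"dx":25,"dy":-24,"dz":0,"twist":0},{"dx":29.5,"dy":-28,"dz":2,"twist":0},{"dx":33.5,"dy":-32,"dz":5,"twist":0},{"dx":37,"dy":-35.5,"dz":8,"twist":-2.4},{"dx":39.1,"dy":-37.5,"dz":10.1,"twist":-2.4}]' 0 20; python3 -c "
from h import *
print(yawof(),shift(W(-.085,.066,.09)))
c=cam('wrist');save(c,'w1')"
```

```text
time: 1.4
eef_pos: [0.4515, -0.1948, 0.1286]
tcp_rot: [0.99, 0.143, -0.001, -0.001]
contact_force: [0.4, 0.3, -0.0]
opening: 0.003
finger_force: 0.0
16.4 [-0.09  0.19  3.85]
```

View pics/w1.png

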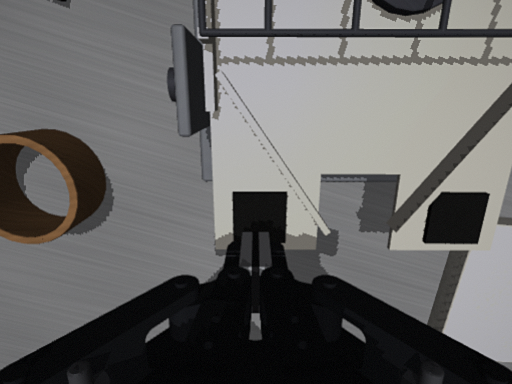

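The shut fingers are right over the left pad (pad at 260,212), so I'll press along the arc.

```bash
python3 -m pendant '[{"dx":-0.1,"dy":0.2,"dz":2.5,"twist":0},{"dx":-0.1,"dy":0.2,"dz":4,"twist":0},{"dx":-0.1,"dy":0.2,"dz":4.6,"twist":0},{"dx":-0.1,"dy":0.2,"dz":5.1,"twist":0},{"dx":0,"dy":0.2,"dz":5.6,"twist":0},{"dx":0,"dy":0.2,"dz":6.2,"twist":0},{"dx":0.2,"dy":0.2,"dz":6.8,"twist":0},{"dx":0.3,"dy":0.2,"dz":7.4,"twist":0},{"dx":0.5,"dy":0.2,"dz":8,"twist":0},{"dx":0.7,"dy":0.2,"dz":8.3,"twist":0}]'
python3 -m pendant '[{"dx":0.1,"dy":0,"dz":0.3,"twist":0},{"dx":0.1,"dy":0,"dz":0.3,"twist":0},{"dx":0.1,"dy":0,"dz":0.3,"twist":0},{"dx":0.1,"dy":0,"dz":0.3,"twist":0},{"dx":0.1,"dy":0,"dz":0.3,"twist":0},{"dx":0.1,"dy":0,"dz":0.3,"twist":0},{"dx":0.1,"dy":0,"dz":0.3,"twist":0},{"dx":0.1,"dy":0,"dz":0.3,"twist":0}]'
python3 -c "
from h import *
c=cam('wrist');save(c,'w2')"
```

```text
time: 2.7
eef_pos: [0.4588, -0.1991, 0.0491]
tcp_rot: [0.99, 0.142, -0.001, 0.001]
contact_force: [-5.9, -2.5, 7.1]
opening: -0.001
finger_force: 4.5
time: 3.7
eef_pos: [0.4603, -0.1977, 0.0447]
tcp_rot: [0.99, 0.141, 0.001, 0.001]
contact_force: [-1.2, -3.6, 4.5]
opening: 0.001
finger_force: 2.8
```

View pics/w2.png

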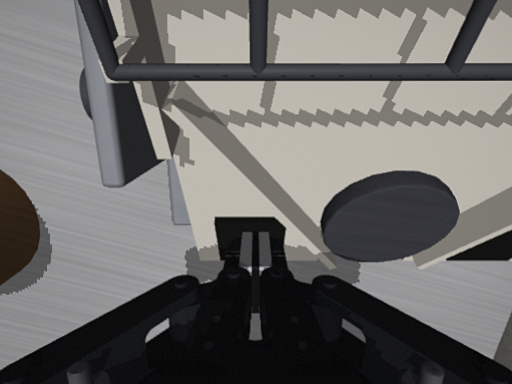

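The weight has slid out to the spout (390,215). I'll hold briefly, a touch deeper, then ease the tray back up along the arc.

```bash
python3 -m pendant '[{"dx":0.1,"dy":0,"dz":0.1,"twist":0},{"dx":0.1,"dy":0,"dz":0.2,"twist":0},{"dx":0.1,"dy":0,"dz":0.2,"twist":0},{"dx":0.1,"dy":0,"dz":0.2,"twist":0},{"dx":0.1,"dy":0,"dz":0.2,"twist":0},{"dx":0.1,"dy":0,"dz":0.2,"twist":0},{"dx":0.1,"dy":0,"dz":0.2,"twist":0},{"dx":0.1,"dy":0,"dz":0.2,"twist":0}]'
python3 -m pendant '[{"dx":0,"dy":0,"dz":-0.4,"twist":0},{"dx":-0.2,"dy":0,"dz":-0.9,"twist":0},{"dx":-0.4,"dy":0,"dz":-1.4,"twist":0},{"dx":-0.6,"dy":0,"dz":-1.9,"twist":0},{"dx":-0.7,"dy":0,"dz":-2.4,"twist":0},{"dx":-0.8,"dy":0,"dz":-2.9,"twist":0},{"dx":-0.8,"dy":0,"dz":-3.4,"twist":0},{"dx":-0.8,"dy":0,"dz":-3.9,"twist":0},{"dx":-0.8,"dy":0,"dz":-4.4,"twist":0},{"dx":-0.8,"dy":0,"dz":-4.9,"twist":0}]'
python3 -m pendant '[{"dx":0,"dy":0.5,"dz":-3,"twist":0},{"dx":0,"dy":2,"dz":-7,"twist":-10},{"dx":0,"dy":4,"dz":-11,"twist":-20},{"dx":0,"dy":6.5,"dz":-14,"twist":-30}]' 100
python3 -c "
from h import *
c=cam('wrist');save(c,'w3');print(yawof(),ctrl.get_state()['qpos'])"
```

```text
time: 4.75
eef_pos: [0.4611, -0.1974, 0.0431]
tcp_rot: [0.99, 0.141, 0.0, 0.0]
contact_force: [-3.1, -1.9, 9.4]
opening: -0.001
finger_force: 4.9
time: 6.0
eef_pos: [0.453, -0.1986, 0.091]
tcp_rot: [0.99, 0.141, 0.0, -0.001]
contact_force: [-0.8, 0.9, -0.2]
opening: 0.0
finger_force: 0.0
time: 6.5
eef_pos: [0.4718, -0.2618, 0.2329]
tcp_rot: [0.918, 0.396, 0.001, 0.0]
contact_force: [0.8, 0.2, -0.2]
opening: 0.846
finger_force: 0.0
46.76 [-6.97844754e-01 -1.56764253e-02  1.90014446e+00 -2.94008431e-04
  1.24587784e+00  5.69460835e-02]
```

View pics/w3.png

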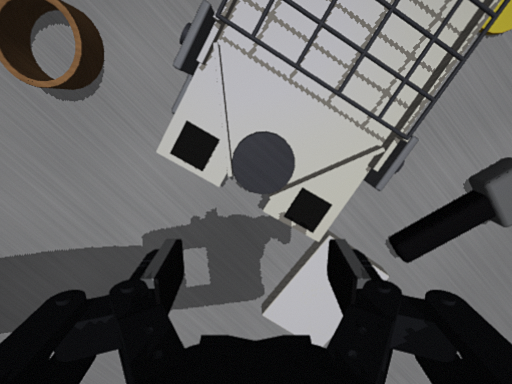

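The tray is level and the weight is in the spout at (263,162). Next I'll measure the disc, pads and fingertip depth from this view.

```bash
cat > m.py <<'E'
from h import *
c=cam('wrist'); g=cv2.cvtColor(c['img'],cv2.COLOR_RGB2GRAY); X=cloud(c)
# disc: dark-grey, top at z~.09
m=((abs(X[...,2]-.09)<.006)&(g<100)&(g>35)).astype(np.uint8); m=cv2.morphologyEx(m,cv2.MORPH_OPEN,np.ones((5,5)))
k=max(cv2.findContours(m,0,2)[0],key=cv2.contourArea); P=plane(c,k.reshape(-1,2),.09)
(cx,cy),r=cv2.minEnclosingCircle(P[:,:2].astype(np.float32)); D=np.array([cx,cy,.09]); print('disc',D[:2],'r',r,'local',(D-PIV)@XA,(D-PIV)@YA)
b=((g<28)&(abs(X[...,2]-.084)<.008)).astype(np.uint8); n,l,s,ce=cv2.connectedComponentsWithStats(b)
for i in range(1,n):
    if s[i,4]>200: p=plane(c,[ce[i]],.084)[0]; print('pad',ce[i],s[i,4],p[:2],'local',(p-PIV)@XA,(p-PIV)@YA)
s=ctrl.get_state(); T=(X-s['eef_pos'])@R.from_quat(s['tcp_rot']).as_matrix()
f=(abs(T[...,0])<.015)&(abs(T[...,1])<.07)&(abs(T[...,2])<.045)
print('opening',s['opening'],'tip z tool (mm)',np.percentile(T[f][:,2],[90,98,99.5,100])*1000, 'y',T[f][:,1].min(),T[f][:,1].max())
print('yaw',yawof(),'to pick above',shift([cx,cy,.12]))
E
python3 m.py
```

```text
disc [ 0.48927972 -0.25600937] r 0.03200976923108101 local -0.06490535262478615 -0.0014255325586995209
pad [191.93518519  36.19444444] 216 [ 0.52339559 -0.1335244 ] local 0.0020847122135269035 0.10664292969221541
pad [189.0356564  143.30713128] 1234 [ 0.4518249  -0.19695875] local -0.08436321304835157 0.06574015872027028
pad [300.63539652 206.81431335] 1034 [ 0.48849688 -0.32324039] local -0.08444765205114156 -0.06575842476102889
opening 0.9904055505576376 tip z tool (mm) [-19.99947116 -15.26637843 -14.19154179 -12.86882984] y -0.052272735043808666 0.05472554909663418
yaw 46.2 to pick above [ 1.69  0.47 11.56]
```

```bash
python3 -m pendant '[{"dx":0.5,"dy":0.1,"dz":2,"twist":-10},{"dx":1,"dy":0.3,"dz":4,"twist":-20},{"dx":1.7,"dy":0.5,"dz":6,"twist":-30},{"dx":1.7,"dy":0.5,"dz":8,"twist":-40},{"dx":1.7,"dy":0.5,"dz":9,"twist":-50},{"dx":1.7,"dy":0.5,"dz":10,"twist":-60},{"dx":1.7,"dy":0.5,"dz":10.6,"twist":-60},{"dx":1.7,"dy":0.5,"dz":10.6,"twist":-60}]' 87
python3 m.py; python3 -c "
from h import *
print(shift([.4893,-.2560,.079]))
c=cam('wrist');save(c,'w4')"
```

```text
time: 7.6
eef_pos: [0.4858, -0.2518, 0.1239]
tcp_rot: [0.601, 0.799, 0.0, -0.001]
contact_force: [0.1, 0.1, -0.1]
opening: 0.872
finger_force: 0.0
disc [ 0.48675355 -0.24000013] r 0.025931045413017273 local -0.06285635774203113 0.014651747471405126
pad [223.80313589 121.6518583 ] 3444 [ 0.45104768 -0.19654374] local -0.08499346783545413 0.06635585821999002
pad [229.41764706 307.74803922] 2040 [ 0.48755539 -0.32275707] local -0.08521653901178436 -0.06503122840730735
opening 0.8685418144496041 tip z tool (mm) [43.96910866 44.61592139 44.84431761 44.98793169] y -0.0511317559301711 0.06993943351550892
yaw 106.11 to pick above [1.16 0.39 0.47]
[-0.45  0.19  4.57]
```

View pics/w4.png

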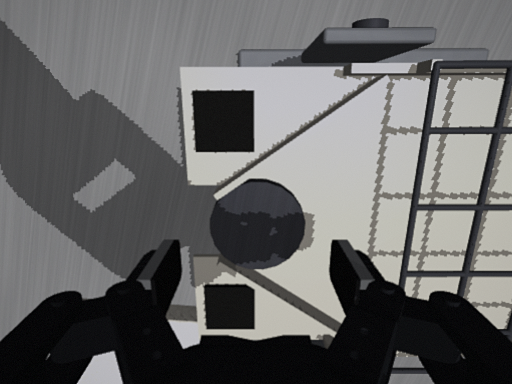

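The fingers straddle the disc (disc at 257,224) with the front one over the floor gap. The second disc fit was spoilt by shadow, so I keep the first, which agrees with the pads. Now I'll descend and grip.

```bash
python3 -m pendant '[{"dx":-0.4,"dy":0.2,"dz":1.5,"twist":0},{"dx":-0.4,"dy":0.2,"dz":3,"twist":0},{"dx":-0.4,"dy":0.2,"dz":4,"twist":0},{"dx":-0.4,"dy":0.2,"dz":4.6,"twist":0},{"dx":-0.4,"dy":0.2,"dz":4.9,"twist":0},{"dx":-0.4,"dy":0.2,"dz":4.9,"twist":0}]'
python3 -m pendant '[{"dx":0,"dy":0,"dz":0,"twist":0},{"dx":0,"dy":0,"dz":0,"twist":0},{"dx":0,"dy":0,"dz":0,"twist":0},{"dx":0,"dy":0,"dz":0,"twist":0},{"dx":0,"dy":0,"dz":0,"twist":0},{"dx":0,"dy":0,"dz":0,"twist":0}]' 60 40
```

```text
time: 8.45
eef_pos: [0.4897, -0.2562, 0.0763]
tcp_rot: [0.6, 0.8, 0.0, 0.0]
contact_force: [-0.9, 0.7, 0.0]
opening: 0.868
finger_force: 0.0
time: 9.2
eef_pos: [0.4901, -0.2565, 0.0773]
tcp_rot: [0.6, 0.8, -0.0, 0.001]
contact_force: [-1.6, 1.5, 5.9]
opening: 0.703
finger_force: 43.1
```

```bash
python3 -m pendant '[{"dx":0,"dy":0,"dz":-0.3,"twist":0},{"dx":0,"dy":0,"dz":-1,"twist":0},{"dx":0,"dy":0,"dz":-2,"twist":0},{"dx":0,"dy":0,"dz":-4,"twist":0},{"dx":0,"dy":0,"dz":-7,"twist":0},{"dx":0,"dy":0,"dz":-10,"twist":0},{"dx":0,"dy":0,"dz":-12,"twist":0},{"dx":0,"dy":0,"dz":-12,"twist":0}]'
python3 - <<'E'
from h import *
c=cam('wrist');save(c,'w5')
s=ctrl.get_state(); X=cloud(c); T=(X-s['eef_pos'])@R.from_quat(s['tcp_rot']).as_matrix()
f=(abs(T[...,1])<.026)&(abs(T[...,0])<.035)&(abs(T[...,2])<.03)
p=T[f]; print(f.sum(),p.min(0),p.max(0),np.median(p,0)); A=np.c_[p[:,:2],np.ones(len(p))]; print(np.linalg.lstsq(A,p[:,2],rcond=None)[0])
# scale
c=cam('top'); save(cv2 and {'img':cv2.resize(c['img'][130:245,130:250],None,fx=5,fy=5)},'scale')
E
```

```text
time: 10.2
eef_pos: [0.4902, -0.2565, 0.1986]
tcp_rot: [0.6, 0.8, -0.0, 0.002]
contact_force: [0.9, -0.3, -2.8]
opening: 0.7
finger_force: 43.9
10805 [-0.02965238 -0.02599605 -0.01750873] [ 0.03228708  0.02599902 -0.00487056] [ 0.00482054  0.00066646 -0.01509018]
[ 0.02123287 -0.01086466 -0.01500929]
```

View pics/w5.png

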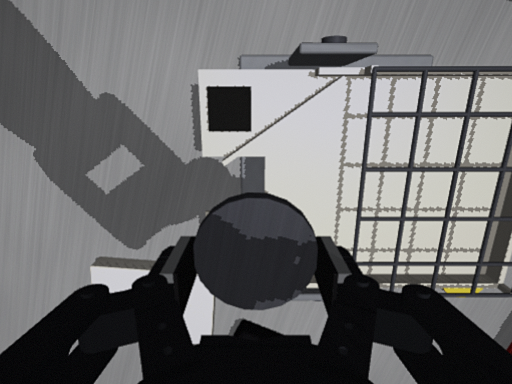

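View pics/scale.png

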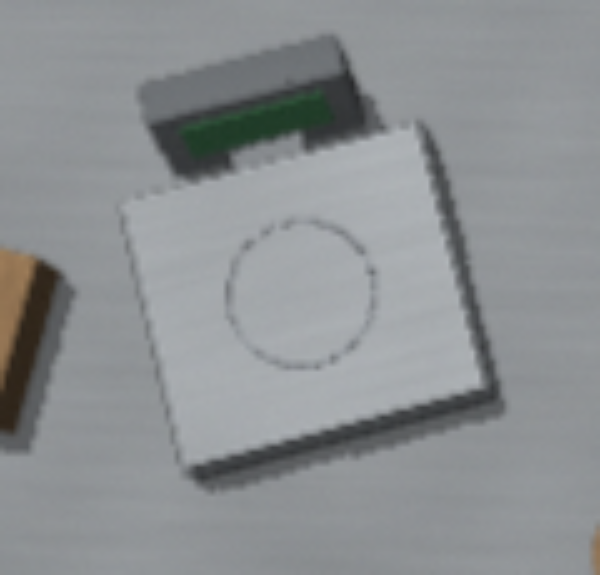

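The disc is held flat between the pads (centre 256,250), and its bottom is about 4 mm behind the TCP. The scale ring is centred at crop (302,293), which is (190.0,188.2) in the top image.

```bash
python3 - <<'E'
from h import *
import pickle
c=pickle.load(open('top.pkl','rb'))
e=plane(c,[[190,188.2],[175,188.2],[205,188.2],[190,172.8],[190,203.4]],.055); print(e, np.linalg.norm(e[1:]-e[0],axis=1))
s=ctrl.get_state(); Rm=R.from_quat(s['tcp_rot']).as_matrix(); t=e[0]-Rm@[.0013,0,0]; t[2]=.12; print('q',s['qpos'].round(2),shift(t))
E
```

```text
[[0.57648714 0.23114151 0.055     ]
 [0.57535921 0.28219229 0.055     ]
 [0.57761504 0.18010261 0.055     ]
 [0.62979832 0.23369335 0.055     ]
 [0.52444453 0.22865607 0.055     ]] [0.05106324 0.05105136 0.05337222 0.05210193]
q [-0.67  0.05  1.91  0.    1.18 -0.95] [44.14 22.03  7.6 ]
```

```bash
python3 -m pendant '[{"dx":2,"dy":1,"dz":0,"twist":0},{"dx":6,"dy":3,"dz":0,"twist":0},{"dx":11,"dy":5.5,"dz":0,"twist":0},{"dx":16,"dy":8,"dz":0,"twist":0},{"dx":21,"dy":10.5,"dz":0,"twist":0},{"dx":26,"dy":13,"dz":0,"twist":0},{"dx":31,"dy":15.5,"dz":0,"twist":0},{"dx":36,"dy":18,"dz":1,"twist":0},{"dx":40,"dy":20,"dz":3,"twist":0},{"dx":43,"dy":21.5,"dz":5,"twist":0}]'
python3 -m pendant '[{"dx":1.1,"dy":0.5,"dz":2,"twist":0},{"dx":1.1,"dy":0.5,"dz":2.6,"twist":0},{"dx":1.1,"dy":0.5,"dz":2.6,"twist":0}]'
python3 - <<'E'
from h import *
c=cam('wrist');save(c,'w6')
s=ctrl.get_state(); X=cloud(c); Rm=R.from_quat(s['tcp_rot']).as_matrix(); T=(X-s['eef_pos'])@Rm
f=(abs(T[...,1])<.026)&(abs(T[...,0])<.04)&(T[...,2]<.0)&(T[...,2]>-.025)
p=T[f]; print(p.min(0),p.max(0),np.linalg.lstsq(np.c_[p[:,:2],np.ones(len(p))],p[:,2],rcond=None)[0],s['contact_force'],s['opening'])
print(shift(np.array([.5765,.2311,.055])-Rm@[.0013,0,0]), 'plate z', np.median(X[100:150,230:290,2]))
E
```

```text
time: 11.55
eef_pos: [0.5741, 0.2199, 0.1444]
tcp_rot: [0.599, 0.801, -0.001, -0.001]
contact_force: [0.7, -0.4, -1.3]
opening: 0.7
finger_force: 43.9
time: 11.92
eef_pos: [0.5767, 0.2279, 0.1195]
tcp_rot: [0.6, 0.8, -0.001, -0.001]
contact_force: [0.6, 0.3, -1.3]
opening: 0.702
finger_force: 43.9
[-0.02885231 -0.0259984  -0.01450591] [ 0.03318462  0.02599722 -0.00317739] [ 0.01804625 -0.00657164 -0.01221116] [-0.51979771  0.14900501 -1.32365131] 0.6951043571739361
[ 0.21 -0.    6.55] plate z 0.055697708170574345
```

View pics/w6.png

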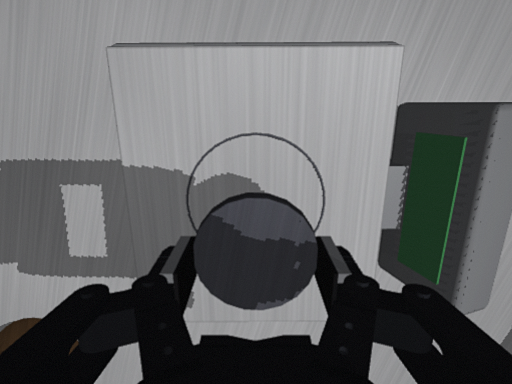

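The ring is centred at about (255.5,199) in the wrist view, with the disc held above it. I'll cross-check that while descending.

```bash
python3 - <<'E'
from h import *
c=cam('wrist'); p=plane(c,[[255.5,199],[187,199],[324,199],[255.5,133]],.055); print(p[0],np.linalg.norm(p[1:]-p[0],axis=1))
E
python3 -m pendant '[{"dx":0.2,"dy":0,"dz":2,"twist":0},{"dx":0.2,"dy":0,"dz":3.5,"twist":0},{"dx":0.2,"dy":0,"dz":5,"twist":0},{"dx":0.2,"dy":0,"dz":5.8,"twist":0},{"dx":0.2,"dy":0,"dz":6.2,"twist":0},{"dx":0.2,"dy":0,"dz":6.3,"twist":0},{"dx":0.2,"dy":0,"dz":6.3,"twist":0}]'
```

```text
[0.57686092 0.233445   0.055     ] [0.05032601 0.05032758 0.04782014]
time: 12.9
eef_pos: [0.5772, 0.2309, 0.0579]
tcp_rot: [0.6, 0.8, 0.0, 0.0]
contact_force: [0.3, 1.0, -1.2]
opening: 0.7
finger_force: 44.0
```

Both views agree to 2 mm. I'll lower the last few millimetres slowly, watching the force.

```bash
python3 -m pendant '[{"dx":0,"dy":0,"dz":0.1,"twist":0},{"dx":0,"dy":0,"dz":0.15,"twist":0},{"dx":0,"dy":0,"dz":0.2,"twist":0},{"dx":0,"dy":0,"dz":0.25,"twist":0},{"dx":0,"dy":0,"dz":0.3,"twist":0},{"dx":0,"dy":0,"dz":0.3,"twist":0}]'
python3 -m pendant '[{"dx":0,"dy":0,"dz":0.05,"twist":0},{"dx":0,"dy":0,"dz":0.1,"twist":0},{"dx":0,"dy":0,"dz":0.1,"twist":0}]'
```

```text
time: 13.65
eef_pos: [0.5768, 0.2307, 0.0543]
tcp_rot: [0.6, 0.8, -0.0, -0.0]
contact_force: [-0.4, 0.6, -1.1]
opening: 0.703
finger_force: 44.0
time: 14.02
eef_pos: [0.5768, 0.2307, 0.0532]
tcp_rot: [0.6, 0.8, -0.0, -0.0]
contact_force: [-0.0, 0.7, -1.7]
opening: 0.701
finger_force: 44.0
```

```bash
for i in 1 ; do python3 -m pendant '[{"dx":0,"dy":0,"dz":0.05,"twist":0},{"dx":0,"dy":0,"dz":0.1,"twist":0},{"dx":0,"dy":0,"dz":0.1,"twist":0}]'; done
```

```text
time: 14.4
eef_pos: [0.5768, 0.2308, 0.0525]
tcp_rot: [0.6, 0.8, -0.0, -0.0]
contact_force: [-0.4, 0.5, -0.7]
opening: 0.702
finger_force: 44.1
```

```bash
python3 -m pendant '[{"dx":0,"dy":0,"dz":0.05,"twist":0},{"dx":0,"dy":0,"dz":0.1,"twist":0},{"dx":0,"dy":0,"dz":0.1,"twist":0}]'
```

```text
time: 14.78
eef_pos: [0.5769, 0.2308, 0.0524]
tcp_rot: [0.6, 0.8, -0.0, -0.0]
contact_force: [-3.1, -1.1, 5.5]
opening: 0.702
finger_force: 44.7
```

Contact at TCP z 0.0524, as predicted from the grasp height. Now release.

```bash
python3 -m pendant '[{"dx":0,"dy":0,"dz":0,"twist":0},{"dx":0,"dy":0,"dz":0,"twist":0},{"dx":0,"dy":0,"dz":0,"twist":0}]' 80 20
python3 -m pendant '[{"dx":0,"dy":0,"dz":0,"twist":0},{"dx":0,"dy":0,"dz":-0.4,"twist":0},{"dx":0,"dy":0,"dz":-1,"twist":0},{"dx":0,"dy":0,"dz":-3,"twist":0},{"dx":0,"dy":0,"dz":-6,"twist":0},{"dx":0,"dy":0,"dz":-10,"twist":0},{"dx":0,"dy":0,"dz":-14,"twist":0},{"dx":0,"dy":0,"dz":-14,"twist":0}]' 90
python3 - <<'E'
from h import *
c=cam('wrist');save(c,'w7'); X=cloud(c); g=cv2.cvtColor(c['img'],cv2.COLOR_RGB2GRAY)
m=((abs(X[...,2]-.065)<.005)&(np.hypot(X[...,0]-.577,X[...,1]-.232)<.06)).astype(np.uint8); m=cv2.morphologyEx(m,cv2.MORPH_OPEN,np.ones((5,5)))
k=max(cv2.findContours(m,0,2)[0],key=cv2.contourArea); P=plane(c,k.reshape(-1,2),.065)[:,:2].astype(np.float32)
q=X[m>0]; print(cv2.minEnclosingCircle(P),np.linalg.lstsq(np.c_[q[:,:2]-q[:,:2].mean(0),np.ones(len(q))],q[:,2],rcond=None)[0])
E
```

```text
time: 15.15
eef_pos: [0.5769, 0.2308, 0.0511]
tcp_rot: [0.6, 0.8, 0.0, 0.0]
contact_force: [1.0, -0.4, -0.2]
opening: 0.8
finger_force: 0.0
time: 16.15
eef_pos: [0.5798, 0.2315, 0.1982]
tcp_rot: [0.6, 0.8, 0.004, 0.004]
contact_force: [-1.5, 0.2, -0.4]
opening: 0.898
finger_force: 0.0
((0.5777421593666077, 0.23336176574230194), 0.03107098676264286) [ 4.34394747e-05 -4.46160278e-03  6.56527718e-02]
```

View pics/w7.png

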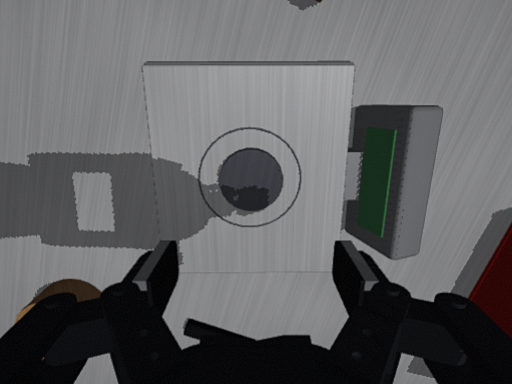

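The weight lies flat (top at z 0.0657) and is centred in the ring: disc at (251,180), ring at (250,177). The gripper is clear, so I'm handing in.

```bash
python3 -c "
from plant import ctrl
print(ctrl.sign_off())"
```

```text
the job is handed in; nothing more can be done
None
```

The job is handed in: I tipped the weight into the spout, the tray swung back level, and the weight now lies flat on the scale, within about 2 mm of the ring's centre, with the gripper clear (about 16 s used).

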